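Shuffle the relay modules and plug in the timer

ROBOT

A 6-joint arm with a two-finger parallel gripper is mounted at the origin on the work surface. World frame = base frame: x ahead of the robot, y to its left, z up, the work surface at z = 0. Lengths are in m, angles in rad, forces in N, time in s.
With the tool pointing down it reaches from about 0.35 to 0.975 m from the base axis. Payload 7.1 kg.
Tool frame: the origin (TCP) lies at the centre of the arm's flange, where the gripper is bolted on; the fingertips stand 182 mm ahead of it and the grasp point (between the pads) lies 163 mm ahead of it; z points along the fingers, y is the direction in which the jaws open and shut (so a half turn about z gives the same grasp; the last joint's range is limited). The gripper opens to 88 mm and grips with 3 to 60 N. Pads are 20 mm wide; open, the fingers measure 115 mm over their backs; the gripper's body (75 mm by 178 mm) begins 61 mm behind the grasp point.
Start: joints at [-1.352, 0.423, 1.63, -0, 1.089, -0.019], TCP at [0.147, -0.607, 0.405] pointing down, gripper open.
Joint ranges: [-3, 3], [-0.9, 2.11], [0.09, 2.58], [-1.31, 4.45], [0.11, 2.69], [-2.54, 2.54]. Speed limits (rad/s): [2.39, 2.39, 3.01, 3.14, 3.14, 3.14].

INTERFACE

Orientations are given as a unit quaternion [x, y, z, w].
In Python, from station import read_state, get_image, sign_off gives the robot as it stands. The module is installed in compiled form; this text tells all that it offers.
- The arm moves only by the tool jog_arm, never from a script. Its argument "commands" is a list of rows, each an object of numbers: "tx", "ty", "tz": the shift along the tool's x, y, z in units of 50 mm (1.0 is 50 mm); "spin": the turn about the tool's z in units of 5 degrees (1.0 is 5 degrees). A call has 1 to 10 rows; each row shifts and turns the commanded pose from where the row before left it, along the tool's axes as they then stand; what a row does not reach is not made up. A row lasts 1/8 s, in which the tool goes at most 62.5 mm and 10.7 degrees, less where a joint would pass 70% of its speed; a pose out of reach is approached as far as the arm can. A call is refused whole if a number of a shift passes 1 or a number of a turn 1, either way. A call with a gripper value outside its range is refused whole. "fingers" is the opening, from 0 (shut) to 1 (fully open), set as the call begins (left out, the last holds). The fingers move at their own pace and stop on an object; "force" is the grip in N (left out, the last holds). Time passes only in rows, so rows that do not move let the fingers close. It gives the time, the measured TCP pose, the force and the opening at its end, in the units of the state.
- read_state(): the state, without advancing time (a new reading comes with each control period).
- get_image(name): name is "scene" or "side" or "wrist"; returns a dict with "color" (480x640x3 uint8, red, green, blue), "camera_matrix" (3x3 intrinsics, pixels), "cam_to_world" (4x4, takes a point from camera to world coordinates). Camera axes: x right, y down, z forward; pixel columns grow to the right and rows downward; lengths in m; the calibration is good to about 2 mm. A picture is of the moment at which its call begins. There is no depth.
- sign_off(): hands the job in, once; it reports no verdict.
The state is a dict: "clock": time; "q": joint angles; "dq": joint speeds; "joint_efforts": joint torques, N m; "eef_pos": TCP position; "tcp_rot": TCP orientation; "contact_force": force on the tool from outside, world axes, zero at the start; "wrist_torque": the same for the moment, N m; "width": opening from 0.0 (shut) to 1.0 (fully open).
Only numpy, scipy, OpenCV 4.12 (cv2) and the standard library are available. Lean on these libraries where they do the work, as an engineer would, in place of code of your own. Each camera call takes 0.05 s, during which the arm holds its last target. There are 200 camera calls.

TASK

In the relay test tray, slide the modules one at a time, without lifting them off the tray floor: first the contactor that stands beside the one in front of the orange socket back into the empty place, then the contactor in front of the socket sideways into the place so freed, then the black-domed timer forward into the socket. Press the timer firmly home until the socket has gone in fully and bears at about 17 N, never pushing any module harder than 24 N against the tray's walls or the socket; then let go and leave everything else on the bench where it is.

Things in the scene. Friction and masses are not known exactly. Their poses are not given: they have to be found in the camera images.
- tray: Fixed tray, aluminium walls on a grey base plate. Origin at table height; x along the lanes towards the orange socket, y towards the lane with the socket, z up. Floor 10 mm up, wall tops 32 mm up. Two lanes side by side, no wall between; inside from x = -66 mm (near wall), y = -61.5 to 61.5 mm. Base plate out to y = -145 mm. Four places: see the points. The modules start within 3 mm of them.
- near_socket_lane (a point): Centre of the near place of the socket lane, on the floor: tray (-34, 31, 10) mm. The timer starts here.
- far_socket_lane (a point): Centre of the far place of the socket lane: tray (28, 31, 10) mm. A contactor starts here, in front of the socket. Beyond x = 62 mm this lane goes on as a pocket from y = 0.5 to 61.5 mm (61 mm wide for the 56 mm module) with the orange socket inside.
- far_other_lane (a point): Centre of the far place of the other lane: tray (28, -31, 10) mm. The other contactor starts here. A solid block ends this lane at x = 62 mm.
- near_other_lane (a point): Centre of the near place of the other lane: tray (-34, -31, 10) mm. Empty at the start.
- timer: Module: black body 56 x 56 mm, 40 mm high, grey terminal caps; on the middle of its top a black round dome 36 mm in diameter, 26 mm high (66 mm in all): pinch it here from above. 0.34 to 0.53 kg, slides easily on the slick tray floor (friction 0.2). Origin: centre of the underside; z up, x and y along the tray's to 0.05 rad. Pinched and pushed it also drags on the floor by a few N.
- contactor_red: Module: black body 56 x 56 mm, 40 mm high, white terminal caps; on the middle of its top a red lug 18 x 18 mm, 26 mm high (66 mm in all): pinch it here from above. 0.34 to 0.53 kg, slides easily on the slick tray floor (friction 0.2). Origin: centre of the underside; z up, x and y along the tray's to 0.05 rad. Either of the two far places at the start.
- contactor_blue: Module: black body 56 x 56 mm, 40 mm high, white terminal caps; on the middle of its top a blue lug 18 x 18 mm, 26 mm high (66 mm in all): pinch it here from above. 0.34 to 0.53 kg, slides easily on the slick tray floor (friction 0.2). Origin: centre of the underside; z up, x and y along the tray's to 0.05 rad. Either of the two far places at the start.
- socket (a joint): Travel of the orange face (50 mm wide, 14 to 48 mm above the table), m: 0 out, 0.010 fully in, along tray +x. Moves at about 7 N, stays where pushed. The socket is clamped at a setting not measured: untouched face at tray x = 62 to 92 mm; find by feel. Rubber behind it yields 1 mm per 8 N, so fully in the force rises 8 N/mm; let go, the timer springs back up to 3 mm: all right.
- overload: Bystander: overload relay, black with white top and orange bar, 45 x 40 x 41 mm, on the tray's base plate about 115 mm to the tray's -y. Origin under its centre.
- screwdriver: Bystander: screwdriver with a red handle lying on the table at the tray's +y side. Origin on its axis, underneath.
- terminals: Bystander: grey terminal strip 100 x 34 x 31 mm, on the table to the -y side of the tray. Origin under its centre.
- station: Bystander: yellow push-button station 75 x 72 x 58 mm, origin under its centre.
- screw_cup: Bystander: steel bowl 70 mm across, 40 mm high, origin under its centre.
- tape: Bystander: blue roll of tape 90 mm across, 18 mm high, lying flat, origin under its centre.
- meter: Bystander: yellow hand meter 150 x 78 x 44 mm lying on its back, origin under its centre.
There are look-alikes about, which are no part of the job. Leave any purple look-alike of the contactor_blue alone.

How it is judged:
By the outcome, as a careful person would: the job done as asked, in the order asked, and still so for the second after the job is handed in, with the robot touching nothing.
It also fails if it takes over 72 s, if anything falls off the work surface, if the arm or the gripper's body presses on something with over 40 N, if the wrist force passes 120 N, or if a joint passes its speed limit or range.

## Working session

There is one attempt and no reset: what is moved stays moved. The work goes in short steps, Python scripts to look and compute and a tool call to move; the robot and the scene stay as the last step left them, time stands still between calls to the robot, and variables do not carry over. Pictures are saved under pics/ and viewed, about 8 in all and at most 12, crops included, and the job is handed in when it is done.

Besides the shell and the picture viewer there is one more tool, called after "Emit:" as name([rows], argument=value, ...), one row to a line, values as JSON. jog_arm: Moves the arm, as the interface text tells. Its arguments: {"type":"object","properties":{"commands":{"type":"array"},"fingers":{"type":"number"},"force":{"type":"number"}},"required":["commands"]}

```bash
mkdir -p pics
cat > h.py <<'E'
import numpy as np, cv2
from station import read_state, get_image, sign_off
def ray(im,u,v,z):
    K=im["camera_matrix"];T=im["cam_to_world"]
    d=T[:3,:3]@np.linalg.inv(K)@np.array([u,v,1.]);o=T[:3,3]
    return o+d*(z-o[2])/d[2]
def save(im,n): cv2.imwrite("pics/"+n,cv2.cvtColor(im["color"],cv2.COLOR_RGB2BGR))
E
python3 - <<'E'
from h import *
import pickle
for n in("scene","side"):
    im=get_image(n);save(im,n+"1.png");pickle.dump(im,open(n+".pkl","wb"))
    print(n,np.round(im["cam_to_world"],2).tolist())
s=read_state();print({k:np.round(v,3).tolist() for k,v in s.items()})
E
```

```text
scene [[0.51, 0.73, -0.45, 1.32], [0.86, -0.44, 0.26, -0.45], [-0.0, -0.53, -0.85, 1.37], [0.0, 0.0, 0.0, 1.0]]
side [[0.96, -0.23, 0.17, 0.39], [-0.28, -0.74, 0.61, -0.84], [-0.02, -0.63, -0.77, 1.11], [0.0, 0.0, 0.0, 1.0]]
{'clock': 0.1, 'q': [-1.352, 0.424, 1.631, -0.0, 1.089, -0.019], 'dq': [-0.001, -0.003, -0.002, -0.0, 0.001, -0.001], 'joint_efforts': [0.001, -54.561, -27.433, 0.065, 0.019, -0.0], 'eef_pos': [0.147, -0.607, 0.404], 'tcp_rot': [0.993, 0.119, -0.0, -0.001], 'contact_force': [0.19, -0.036, 0.556], 'wrist_torque': [0.018, -0.034, -0.017], 'width': 1.0}
```

View pics/scene1.png

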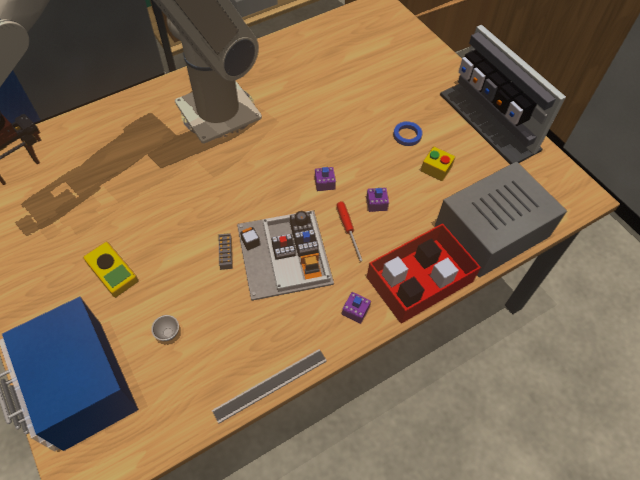

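View pics/side1.png

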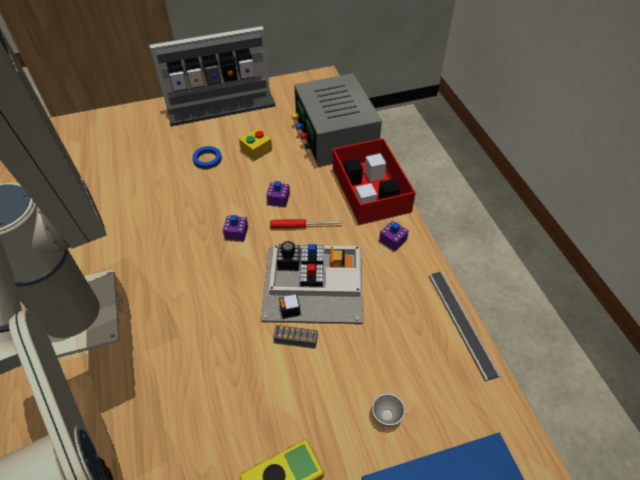

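Scene shows the tray around (285,250): timer (301,217), blue lug (306,236) in front of the orange socket (312,264), red lug (283,240) beside it. Side view agrees: timer (288,248), blue (312,250), red (312,270), socket (338,257). The purple look-alikes with blue lugs are outside the tray, at scene (325,178), (377,198) and (357,306). The tray's blue one is the only one with a black body.

Run:
```python
from h import *
import pickle
B={"side":(262,235,366,295),"scene":(262,205,335,285)}
for n,(a,b,c,d) in B.items():
    im=pickle.load(open(n+".pkl","rb"));h=cv2.cvtColor(im["color"],cv2.COLOR_RGB2HSV)[b:d,a:c].astype(int)
    H,S,V=h[...,0],h[...,1],h[...,2]
    for nm,m,z in(("red",((H<5)|(H>172))&(S>150)&(V>90),.07),("blue",(H>100)&(H<125)&(S>140)&(V>80),.07),("orange",(H>8)&(H<20)&(S>190)&(V>120),.05)):
        k,l,st,ce=cv2.connectedComponentsWithStats(m.astype(np.uint8))
        for i in range(1,k):
            if st[i,4]>15:
                u,v=ce[i]+[a,b];print(n,nm,st[i,4],round(u,1),round(v,1),ray(im,u,v,z).round(4))
im=pickle.load(open("side.pkl","rb"));print("timer",ray(im,288,244,.076))
big=cv2.resize(im["color"][225:330,250:375],None,fx=6,fy=5.7,interpolation=cv2.INTER_CUBIC);cv2.imwrite("pics/crop.png",big[...,::-1])
```

```text
side red 48 311.3 266.6 [ 0.5921 -0.0813  0.07  ]
side blue 38 311.9 246.6 [ 0.6112 -0.0212  0.07  ]
side orange 30 331.3 255.9 [ 0.6539 -0.0491  0.05  ]
side orange 58 348.4 261.5 [ 0.6893 -0.079   0.05  ]
scene red 36 282.8 239.0 [ 0.5893 -0.0868  0.07  ]
scene blue 26 305.9 234.3 [ 0.6084 -0.0256  0.07  ]
scene orange 35 309.4 255.1 [ 0.6588 -0.0448  0.05  ]
scene orange 73 312.4 274.8 [ 0.7145 -0.069   0.05  ]
timer [5.54881037e-01 3.06003365e-04 7.60000000e-02]
```

View pics/crop.png

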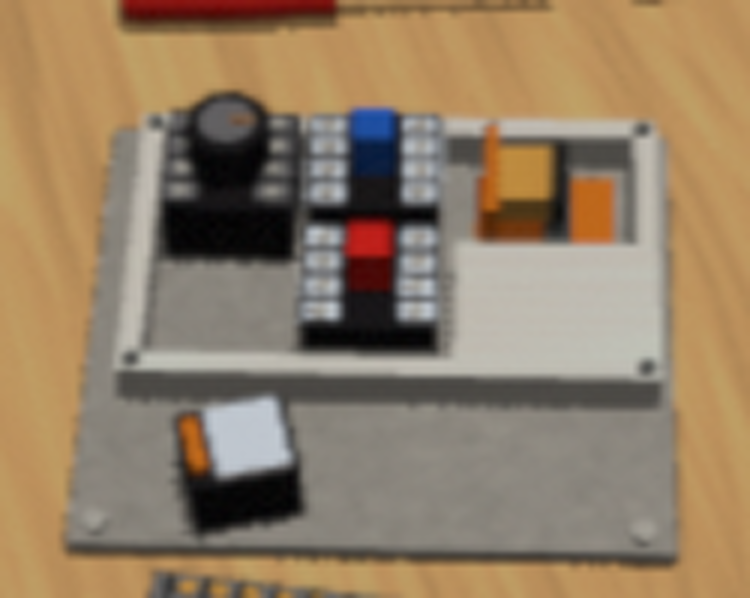

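The enlarged crop confirms it. Red (370,250) is beside blue (372,140), blue is in front of the socket (520,185), and the near-other place (210,300) is empty. Next I move above the tray.

Emit:
jog_arm([
  {"tx":0.8,"ty":-0.58},
  {"tx":0.8,"ty":-0.58},
  {"tx":0.8,"ty":-0.58},
  {"tx":0.8,"ty":-0.58},
  {"tx":0.8,"ty":-0.58},
  {"tx":0.8,"ty":-0.58},
  {"tx":0.8,"ty":-0.58},
  {"tx":0.8,"ty":-0.58},
  {"tx":0.8,"ty":-0.58},
  {"tx":0.8,"ty":-0.58},
])

```text
invalid input at $.commands[0]: expected keys tx, ty, tz, spin
```

Emit:
jog_arm([
  {"tx":0.8,"ty":-0.58},
  {"tx":0.8,"ty":-0.58},
  {"tx":0.8,"ty":-0.58},
  {"tx":0.5,"ty":-0.36,"spin":-1},
  {"spin":-1},
  {"spin":-1},
  {"spin":-1},
  {"spin":-1},
  {"spin":-1},
  {"spin":-1},
], fingers=0.45)

```text
invalid input at $.commands[0]: expected keys tx, ty, tz, spin
```

Emit:
jog_arm([
  {"spin":-1},
  {"spin":-1},
  {"spin":-1},
  {"spin":-1},
  {"spin":-0.7},
  {},
  {},
])

```text
invalid input at $.commands[0]: expected keys tx, ty, tz, spin
```

Run:
```python
from h import *
import pickle
im=get_image("wrist");save(im,"w1.png");pickle.dump(im,open("w1.pkl","wb"))
print(np.round(im["cam_to_world"],3).tolist());s=read_state();print({k:np.round(s[k],4).tolist() for k in("eef_pos","tcp_rot","q","contact_force","width")})
```

```text
[[0.235, -0.935, -0.264, 0.219], [-0.972, -0.226, -0.065, -0.589], [0.001, 0.272, -0.962, 0.384], [0.0, 0.0, 0.0, 1.0]]
{'eef_pos': [0.1472, -0.6072, 0.4041], 'tcp_rot': [0.9929, 0.1186, -0.0001, -0.0006], 'q': [-1.352, 0.4237, 1.6305, -0.0, 1.0886, -0.019], 'contact_force': [-0.0039, 0.6823, -0.3847], 'width': 0.9995}
```

View pics/w1.png

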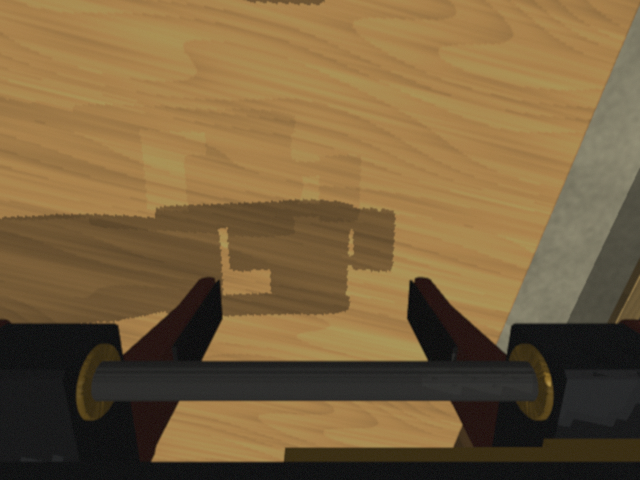

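That frame only shows bare bench from the start pose, because the moves were refused: every row needs all four keys.

Emit:
jog_arm([
  {"tx":0.8,"ty":-0.58,"tz":0,"spin":0},
  {"tx":0.8,"ty":-0.58,"tz":0,"spin":0},
  {"tx":0.8,"ty":-0.58,"tz":0,"spin":0},
  {"tx":0.8,"ty":-0.58,"tz":0,"spin":0},
  {"tx":0.8,"ty":-0.58,"tz":0,"spin":0},
  {"tx":0.8,"ty":-0.58,"tz":0,"spin":0},
  {"tx":0.8,"ty":-0.58,"tz":0,"spin":0},
  {"tx":0.8,"ty":-0.58,"tz":0,"spin":0},
  {"tx":0.8,"ty":-0.58,"tz":0,"spin":0},
  {"tx":0.8,"ty":-0.58,"tz":0,"spin":0},
])

```text
clock: 1.4
eef_pos: [0.4685, -0.2299, 0.4046]
tcp_rot: [0.993, 0.119, -0.0, 0.0]
contact_force: [0.7, -0.0, 0.2]
width: 0.997
```

Emit:
jog_arm([
  {"tx":0.8,"ty":-0.58,"tz":0,"spin":0},
  {"tx":0.8,"ty":-0.58,"tz":0,"spin":0},
  {"tx":0.8,"ty":-0.58,"tz":0,"spin":0},
  {"tx":0.5,"ty":-0.36,"tz":0,"spin":0},
  {"tx":0,"ty":0,"tz":0,"spin":-1},
  {"tx":0,"ty":0,"tz":0,"spin":-1},
  {"tx":0,"ty":0,"tz":0,"spin":-1},
  {"tx":0,"ty":0,"tz":0,"spin":-1},
  {"tx":0,"ty":0,"tz":0,"spin":-1},
  {"tx":0,"ty":0,"tz":0,"spin":-1},
], fingers=0.45)

```text
clock: 2.65
eef_pos: [0.5838, -0.0951, 0.4044]
tcp_rot: [0.928, 0.373, -0.0, -0.0]
contact_force: [-0.5, -0.2, -0.3]
width: 0.452
```

Emit:
jog_arm([
  {"tx":0,"ty":0,"tz":0,"spin":-1},
  {"tx":0,"ty":0,"tz":0,"spin":-1},
  {"tx":0,"ty":0,"tz":0,"spin":-1},
  {"tx":0,"ty":0,"tz":0,"spin":-1},
  {"tx":0,"ty":0,"tz":0,"spin":-1},
  {"tx":0,"ty":0,"tz":0,"spin":-0.7},
  {"tx":0,"ty":0,"tz":0,"spin":0},
])

```text
clock: 3.52
eef_pos: [0.5838, -0.0951, 0.4044]
tcp_rot: [0.809, 0.588, -0.0, -0.0]
contact_force: [0.3, 0.3, -0.3]
width: 0.451
```

Run:
```python
from h import *
import pickle
im=get_image("wrist");save(im,"w2.png");pickle.dump(im,open("w2.pkl","wb"))
print(np.round(im["cam_to_world"],3).tolist());s=read_state();print({k:np.round(s[k],4).tolist() for k in("clock","eef_pos","tcp_rot","q","contact_force","width")})
```

```text
[[0.951, -0.296, -0.084, 0.606], [-0.308, -0.915, -0.26, -0.024], [-0.0, 0.274, -0.962, 0.384], [0.0, 0.0, 0.0, 1.0]]
{'clock': 3.575, 'eef_pos': [0.5838, -0.0951, 0.4045], 'tcp_rot': [0.8087, 0.5882, -0.0001, -0.0001], 'q': [-0.1816, 0.3746, 1.7061, -0.0, 1.0613, 0.1316], 'contact_force': [-0.5218, -0.1151, -0.1062], 'width': 0.4506}
```

View pics/w2.png

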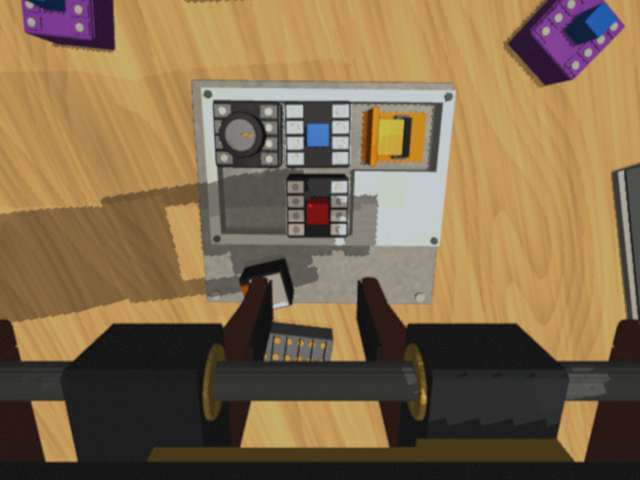

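The wrist view shows all four places. Timer dome is at (243,135), blue lug (318,135), red lug (317,210), socket (390,140), and the tray's corner screws are at (208,94), (448,97), (217,239) and (434,241).

Run:
```python
from h import *
import pickle
im=pickle.load(open("w2.pkl","rb"))
P=[ray(im,u,v,.032)[:2] for u,v in((208,94),(448,97),(434,241),(217,239))]
for a,b in((0,1),(3,2),(3,0),(2,1)):
    d=P[b]-P[a];print(np.linalg.norm(d).round(4),np.degrees(np.arctan2(d[1],d[0])).round(2))
print("screwcentre",np.mean(P,0))
h=cv2.cvtColor(im["color"],cv2.COLOR_RGB2HSV);H,S,V=[h[...,i].astype(int) for i in range(3)]
win=np.zeros(H.shape,bool);win[95:245,205:360]=1
for nm,m in(("red",((H<6)|(H>172))&(S>150)&(V>50)),("blue",(H>100)&(H<125)&(S>120)&(V>60))):
    k,l,st,ce=cv2.connectedComponentsWithStats((m&win).astype(np.uint8));i=1+st[1:,4].argmax()
    print(nm,st[i],ce[i],"top",ray(im,*ce[i],.076).round(4))
# inner walls: corners of near-other/ socket pocket at z=.032 inner edge & grey levels
g=cv2.cvtColor(im["color"],cv2.COLOR_RGB2GRAY)
c=cv2.HoughCircles(g[95:175,205:285],cv2.HOUGH_GRADIENT,1,40,param1=80,param2=12,minRadius=15,maxRadius=28)
if c is not None:
    u,v,r=c[0,0]+[205,95,0];print("dome",u,v,r,ray(im,u,v,.076).round(4), "rad mm",r*0.30/im["camera_matrix"][0,0]*1000)
crop=cv2.resize(im["color"][75:255,185:465],None,fx=2.85,fy=2.85,interpolation=cv2.INTER_CUBIC);cv2.imwrite("pics/crop2.png",crop[...,::-1])
```

```text
0.2117 -18.6
0.2124 -18.47
0.1326 71.42
0.1322 71.74
screwcentre [ 0.60699747 -0.0593509 ]
red [306 199  23  26 578] [317.07093426 211.65224913] top [ 0.5892 -0.0842  0.076 ]
blue [306 123  24  25 570] [317.46315789 134.54035088] top [ 0.6085 -0.0251  0.076 ]
dome 239.5 135.5 22.799999237060547 [ 0.5494 -0.0067  0.076 ] rad mm 18.29053577012384
```

View pics/crop2.png

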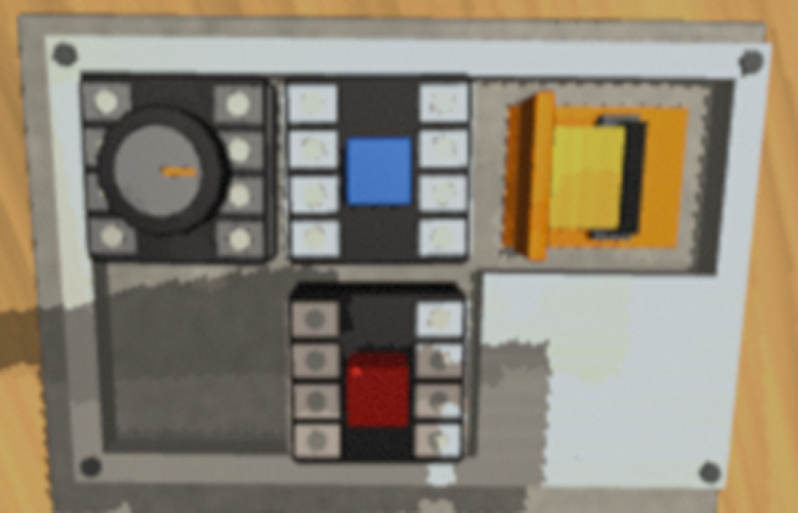

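Tray yaw is about -18.5° and its origin about (0.574, -0.048). The modules come out within 3 mm of their places, and the wall and dome sizes match. Now I descend on red.

Emit:
jog_arm([
  {"tx":0.22,"ty":0.03,"tz":0,"spin":0.1},
  {"tx":0,"ty":0,"tz":0.8,"spin":0},
  {"tx":0,"ty":0,"tz":0.8,"spin":0},
  {"tx":0,"ty":0,"tz":0.8,"spin":0},
  {"tx":0,"ty":0,"tz":0.6,"spin":0},
  {"tx":0,"ty":0,"tz":0.32,"spin":0},
  {"tx":0,"ty":0,"tz":0,"spin":0},
], fingers=0.45)

```text
clock: 4.45
eef_pos: [0.5886, -0.0848, 0.2379]
tcp_rot: [0.811, 0.585, -0.001, -0.001]
contact_force: [-0.7, -0.1, 0.4]
width: 0.445
```

Run:
```python
from h import *
im=get_image("wrist");save(im,"w3.png")
```

```text
(no output)
```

View pics/w3.png

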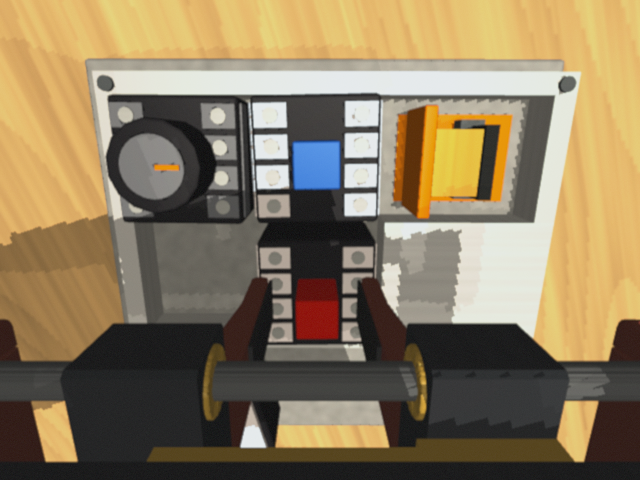

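The red lug at (317,310) stands between the fingers at (250,310) and (378,310). Gripping.

Emit:
jog_arm([
  {"tx":0,"ty":0,"tz":0,"spin":0},
  {"tx":0,"ty":0,"tz":0,"spin":0},
  {"tx":0,"ty":0,"tz":0,"spin":0},
  {"tx":0,"ty":0,"tz":0,"spin":0},
], fingers=0.0, force=25)

```text
clock: 5.0
eef_pos: [0.589, -0.0852, 0.2396]
tcp_rot: [0.811, 0.585, 0.001, 0.0]
contact_force: [-1.5, 0.4, 5.7]
width: 0.206
```

Emit:
jog_arm([
  {"tx":0,"ty":-0.04,"tz":-0.03,"spin":0},
  {"tx":0,"ty":-0.1,"tz":0,"spin":0},
  {"tx":0,"ty":-0.16,"tz":0,"spin":0},
  {"tx":0,"ty":-0.16,"tz":0,"spin":0},
  {"tx":0,"ty":-0.16,"tz":0,"spin":0},
  {"tx":0,"ty":-0.16,"tz":0,"spin":0},
  {"tx":0,"ty":-0.16,"tz":0,"spin":0},
  {"tx":0,"ty":-0.16,"tz":0,"spin":0},
  {"tx":0,"ty":-0.1,"tz":0,"spin":0},
  {"tx":0,"ty":0,"tz":0,"spin":0},
])

```text
clock: 6.25
eef_pos: [0.5315, -0.0661, 0.2402]
tcp_rot: [0.811, 0.585, -0.0, -0.0]
contact_force: [-1.1, -0.1, -5.3]
width: 0.203
```

Run:
```python
from h import *
im=get_image("wrist");save(im,"w4.png");print(read_state()["contact_force"])
```

```text
[-0.09172948 -0.78834352 -3.31089509]
```

View pics/w4.png

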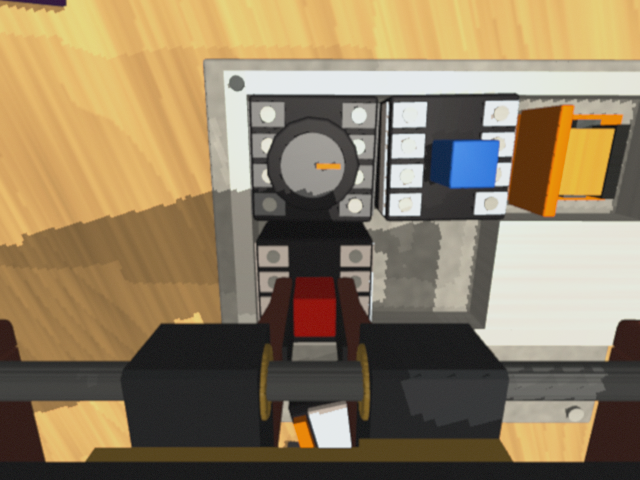

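Red (315,300) is now in the near-other place beside the timer (312,165), and the far-other place (430,270) is free. The grip is carrying a little of its weight, so I set it down, release, and go to blue.

Emit:
jog_arm([
  {"tx":0,"ty":0,"tz":0.015,"spin":0},
  {"tx":0,"ty":0,"tz":0,"spin":0},
  {"tx":0,"ty":0,"tz":0,"spin":0},
], fingers=0.45)

```text
clock: 6.68
eef_pos: [0.532, -0.0663, 0.2396]
tcp_rot: [0.811, 0.585, 0.0, 0.0]
contact_force: [0.1, -0.3, -0.0]
width: 0.442
```

Emit:
jog_arm([
  {"tx":0,"ty":0,"tz":-0.5,"spin":0},
  {"tx":0,"ty":0,"tz":-0.5,"spin":0},
  {"tx":0.4,"ty":0.4,"tz":0,"spin":0},
  {"tx":0.45,"ty":0.4,"tz":0,"spin":0},
  {"tx":0.4,"ty":0.4,"tz":0,"spin":0},
  {"tx":0,"ty":0,"tz":0,"spin":0},
])

```text
clock: 7.42
eef_pos: [0.6096, -0.0251, 0.2896]
tcp_rot: [0.811, 0.586, 0.001, 0.0]
contact_force: [-0.0, -1.6, -0.6]
width: 0.45
```

Run:
```python
from h import *
im=get_image("wrist");save(im,"w5.png")
h=cv2.cvtColor(im["color"],cv2.COLOR_RGB2HSV);H,S,V=[h[...,i].astype(int) for i in range(3)]
m=(H>100)&(H<125)&(S>120)&(V>60)
k,l,st,ce=cv2.connectedComponentsWithStats(m.astype(np.uint8));i=1+st[1:,4].argmax()
print(st[i],ce[i])
for v in (st[i,1]+2,):pass
c=ce[i];print(ray(im,c[0],c[1],.076),read_state()["eef_pos"])
```

```text
[ 296  247   33   44 1366] [312.22035139 268.4897511 ]
[ 0.60965034 -0.02131893  0.076     ] [ 0.60840507 -0.02556117  0.28923272]
```

Emit:
jog_arm([
  {"tx":0,"ty":0.01,"tz":0.5,"spin":0},
  {"tx":0,"ty":0,"tz":0.5,"spin":0},
  {"tx":0,"ty":0,"tz":0,"spin":0},
])

```text
clock: 7.85
eef_pos: [0.607, -0.0264, 0.2377]
tcp_rot: [0.811, 0.585, -0.002, -0.002]
contact_force: [0.2, -0.5, 0.7]
width: 0.454
```

Emit:
jog_arm([
  {"tx":0,"ty":0,"tz":0,"spin":0},
  {"tx":0,"ty":0,"tz":0,"spin":0},
  {"tx":0,"ty":0,"tz":0,"spin":0},
  {"tx":0,"ty":0,"tz":0,"spin":0},
], fingers=0.0, force=25)

```text
clock: 8.35
eef_pos: [0.6091, -0.026, 0.2405]
tcp_rot: [0.811, 0.585, 0.0, 0.0]
contact_force: [-1.0, -0.1, 6.6]
width: 0.2
```

Emit:
jog_arm([
  {"tx":-0.05,"ty":0,"tz":0,"spin":0},
  {"tx":-0.1,"ty":0,"tz":0,"spin":0},
  {"tx":-0.16,"ty":0,"tz":0,"spin":0},
  {"tx":-0.16,"ty":0,"tz":0,"spin":0},
  {"tx":-0.16,"ty":0,"tz":0,"spin":0},
  {"tx":-0.16,"ty":0,"tz":0,"spin":0},
  {"tx":-0.16,"ty":0,"tz":0,"spin":0},
  {"tx":-0.16,"ty":0,"tz":0,"spin":0},
  {"tx":-0.1,"ty":0,"tz":0,"spin":0},
  {"tx":-0.04,"ty":0,"tz":0,"spin":0},
])

```text
clock: 9.6
eef_pos: [0.5898, -0.0854, 0.2405]
tcp_rot: [0.811, 0.585, 0.001, 0.001]
contact_force: [2.0, 3.3, 7.8]
width: 0.203
```

Emit:
jog_arm([
  {"tx":0,"ty":0,"tz":0,"spin":0},
  {"tx":0,"ty":0,"tz":0,"spin":0},
  {"tx":0,"ty":0,"tz":0,"spin":0},
], fingers=0.45)

```text
clock: 9.98
eef_pos: [0.589, -0.0853, 0.2392]
tcp_rot: [0.811, 0.585, -0.0, -0.0]
contact_force: [-0.0, 0.6, -0.4]
width: 0.442
```

Emit:
jog_arm([
  {"tx":0,"ty":0,"tz":-0.5,"spin":0},
  {"tx":0,"ty":0,"tz":-0.5,"spin":0},
  {"tx":0.4,"ty":-0.4,"tz":0,"spin":0},
  {"tx":0.45,"ty":-0.4,"tz":0,"spin":0},
  {"tx":0.4,"ty":-0.4,"tz":0,"spin":0},
  {"tx":0,"ty":0,"tz":0,"spin":0},
  {"tx":0,"ty":0,"tz":0,"spin":0},
], fingers=0.65)

```text
clock: 10.85
eef_pos: [0.5523, -0.0074, 0.2895]
tcp_rot: [0.811, 0.585, 0.0, 0.0]
contact_force: [0.3, 0.4, 0.6]
width: 0.645
```

Run:
```python
from h import *
im=get_image("wrist");save(im,"w5.png")
s=read_state();print(s["eef_pos"],s["contact_force"])
```

```text
[ 0.55242739 -0.00761104  0.28949273] [ 0.43520293  0.58274302 -1.32966515]
```

View pics/w5.png

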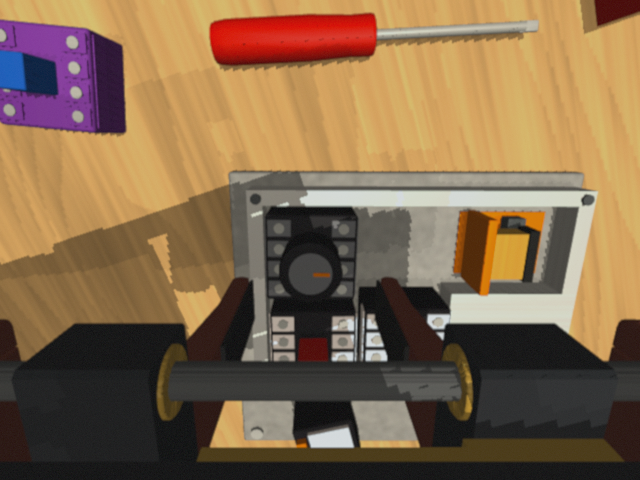

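Blue has left the socket lane and sits in the far-other place (caps at (375,330) and (437,320)). The timer dome is at about (310,274). I work out the offset to it.

Run:
```python
from h import *
im=get_image("wrist");p=read_state()["eef_pos"]
g=cv2.cvtColor(im["color"],cv2.COLOR_RGB2GRAY)[230:330,260:370]
m=((g>50)&(g<110)).astype(np.uint8)
c=cv2.HoughCircles(g,cv2.HOUGH_GRADIENT,1,60,param1=60,param2=10,minRadius=25,maxRadius=40)
a=np.radians(-18.5);ex=np.array([np.cos(a),np.sin(a)]);ey=np.array([-ex[1],ex[0]]);o=np.array([.5736,-.0482])
def tr(q):q=np.array(q)[:2]-o;return (1000*np.array([q@ex,q@ey])).round(1)
print("tcp",tr(p))
for uv in [(310,274)]+([] if c is None else [(c[0,0,0]+260,c[0,0,1]+230)]): print(uv,tr(ray(im,*uv,.076)))
print(c)
for n,u,v,z in(("face low",466,211,.048),("facetop L",494,217,.048),("facetopbottom",483,292,.048),("pocket corner",450,293,.032),("screwNE",588,200,.032),("screwNW",255,199,.032)):print(n,tr(ray(im,u,v,z)))
```

```text
tcp [-32.9  31.6]
(310, 274) [-35.5  32.1]
(np.float32(316.5), np.float32(269.5)) [-32.   34.7]
[[[56.5 39.5 38.3]]]
face low [58.1 61.9]
facetop L [75.5 58.3]
facetopbottom [75.   9.2]
pocket corner [60.2  1.4]
screwNE [142.1  66. ]
screwNW [-71.1  66.3]
```

Emit:
jog_arm([
  {"tx":0,"ty":-0.05,"tz":0.5,"spin":0},
  {"tx":0,"ty":0,"tz":0.5,"spin":0},
  {"tx":0,"ty":0,"tz":0,"spin":0},
])

```text
clock: 11.32
eef_pos: [0.5491, -0.0069, 0.2379]
tcp_rot: [0.811, 0.585, -0.001, -0.001]
contact_force: [0.6, -0.0, -0.3]
width: 0.652
```

Emit:
jog_arm([
  {"tx":0,"ty":0,"tz":0,"spin":0},
  {"tx":0,"ty":0,"tz":0,"spin":0},
  {"tx":0,"ty":0,"tz":0,"spin":0},
  {"tx":0,"ty":0,"tz":0,"spin":0},
], fingers=0.0, force=45)

```text
clock: 11.82
eef_pos: [0.55, -0.0064, 0.2403]
tcp_rot: [0.811, 0.585, 0.001, 0.001]
contact_force: [-0.7, -1.5, 6.6]
width: 0.4
```

Emit:
jog_arm([
  {"tx":0,"ty":0.05,"tz":0,"spin":0},
  {"tx":0,"ty":0.1,"tz":0,"spin":0},
  {"tx":0,"ty":0.14,"tz":0,"spin":0},
  {"tx":0,"ty":0.14,"tz":0,"spin":0},
  {"tx":0,"ty":0.14,"tz":0,"spin":0},
  {"tx":0,"ty":0.14,"tz":0,"spin":0},
  {"tx":0,"ty":0.1,"tz":0,"spin":0},
  {"tx":0,"ty":0.06,"tz":0,"spin":0},
  {"tx":0,"ty":0.05,"tz":0,"spin":0},
  {"tx":0,"ty":0.05,"tz":0,"spin":0},
])

```text
clock: 13.08
eef_pos: [0.5952, -0.0212, 0.2404]
tcp_rot: [0.811, 0.585, -0.0, -0.0]
contact_force: [-5.3, 1.9, 10.6]
width: 0.403
```

```bash
cat >> h.py <<'E'
a=np.radians(-18.5);ex=np.array([np.cos(a),np.sin(a)]);ey=np.array([-ex[1],ex[0]]);o=np.array([.5736,-.0482])
def st():
    s=read_state();p=np.array(s["eef_pos"]);f=np.array(s["contact_force"])
    print("t",s["clock"],"tray mm",(1000*np.array([(p[:2]-o)@ex,(p[:2]-o)@ey])).round(1),"z",p[2].round(4),"f",[(f[:2]@ex).round(1),(f[:2]@ey).round(1),f[2].round(1)])
E
python3 -c "from h import *;st()"
```

```text
t 13.075 tray mm [12.  32.4] z 0.2404 f [np.float64(-5.6), np.float64(0.1), np.float64(10.6)]
```

Emit:
jog_arm([
  {"tx":0,"ty":0.04,"tz":0,"spin":0},
  {"tx":0,"ty":0.04,"tz":0,"spin":0},
  {"tx":0,"ty":0.04,"tz":0,"spin":0},
  {"tx":0,"ty":0.04,"tz":0,"spin":0},
  {"tx":0,"ty":0.04,"tz":0,"spin":0},
  {"tx":0,"ty":0.04,"tz":0,"spin":0},
  {"tx":0,"ty":0.04,"tz":0,"spin":0},
  {"tx":0,"ty":0.04,"tz":0,"spin":0},
  {"tx":0,"ty":0.04,"tz":0,"spin":0},
  {"tx":0,"ty":0.04,"tz":0,"spin":0},
])

```text
clock: 14.32
eef_pos: [0.6142, -0.0276, 0.2404]
tcp_rot: [0.811, 0.585, -0.0, -0.0]
contact_force: [-4.9, 1.7, 10.3]
width: 0.4
```

```bash
python3 -c "from h import *;st()"
```

```text
t 14.325 tray mm [32.  32.5] z 0.2404 f [np.float64(-5.2), np.float64(0.1), np.float64(10.3)]
```

Emit:
jog_arm([
  {"tx":0,"ty":0.03,"tz":0,"spin":0},
  {"tx":0,"ty":0.03,"tz":0,"spin":0},
  {"tx":0,"ty":0.03,"tz":0,"spin":0},
  {"tx":0,"ty":0.03,"tz":0,"spin":0},
])

```text
clock: 14.82
eef_pos: [0.6199, -0.0294, 0.2404]
tcp_rot: [0.811, 0.585, -0.0, -0.0]
contact_force: [-3.1, 1.6, 9.6]
width: 0.399
```

```bash
python3 -c "from h import *;st()"
```

```text
t 14.825 tray mm [38.  32.5] z 0.2404 f [np.float64(-3.5), np.float64(0.5), np.float64(9.6)]
```

Emit:
jog_arm([
  {"tx":0,"ty":0.03,"tz":-0.01,"spin":0},
  {"tx":0,"ty":0.03,"tz":0,"spin":0},
  {"tx":0,"ty":0.03,"tz":0,"spin":0},
  {"tx":0,"ty":0.03,"tz":0,"spin":0},
])

```text
clock: 15.32
eef_pos: [0.6257, -0.0315, 0.2404]
tcp_rot: [0.811, 0.585, -0.0, -0.0]
contact_force: [-3.5, 0.6, 7.4]
width: 0.402
```

```bash
python3 -c "from h import *;st()"
```

```text
t 15.325 tray mm [44.1 32.4] z 0.2404 f [np.float64(-3.5), np.float64(-0.5), np.float64(7.4)]
```

Emit:
jog_arm([
  {"tx":0,"ty":0.03,"tz":0,"spin":0},
  {"tx":0,"ty":0.03,"tz":0,"spin":0},
  {"tx":0,"ty":0.03,"tz":0,"spin":0},
])

```text
clock: 15.7
eef_pos: [0.6287, -0.0323, 0.2405]
tcp_rot: [0.811, 0.585, -0.002, -0.002]
contact_force: [-12.0, 5.3, 16.8]
width: 0.4
```

```bash
python3 -c "from h import *;st()"
```

```text
t 15.7 tray mm [47.2 32.5] z 0.2405 f [np.float64(-13.1), np.float64(1.2), np.float64(16.8)]
```

Contact with the socket came at about x = 46–47 (13 N including drag). I continue in small steps.

Emit:
jog_arm([
  {"tx":0,"ty":0.02,"tz":-0.01,"spin":0},
  {"tx":0,"ty":0.02,"tz":0,"spin":0},
  {"tx":0,"ty":0,"tz":0,"spin":0},
])

```text
clock: 16.08
eef_pos: [0.6304, -0.0329, 0.2405]
tcp_rot: [0.811, 0.585, -0.002, -0.002]
contact_force: [-10.7, 4.4, 11.6]
width: 0.401
```

```bash
python3 -c "from h import *;st()"
```

```text
t 16.075 tray mm [49.  32.5] z 0.2405 f [np.float64(-11.5), np.float64(0.8), np.float64(11.6)]
```

Emit:
jog_arm([
  {"tx":0,"ty":0.02,"tz":0,"spin":0},
  {"tx":0,"ty":0.02,"tz":0,"spin":0},
])

```text
clock: 16.32
eef_pos: [0.6322, -0.0335, 0.2405]
tcp_rot: [0.811, 0.585, -0.002, -0.002]
contact_force: [-10.1, 5.3, 12.5]
width: 0.4
```

```bash
python3 -c "from h import *;st()"
```

```text
t 16.325 tray mm [50.9 32.5] z 0.2405 f [np.float64(-11.2), np.float64(1.8), np.float64(12.5)]
```

The force is steady at about 11 N (7 N socket plus roughly 4 N drag), so the socket is moving in.

Emit:
jog_arm([
  {"tx":0,"ty":0.02,"tz":0,"spin":0},
  {"tx":0,"ty":0.02,"tz":0,"spin":0},
  {"tx":0,"ty":0.01,"tz":0,"spin":0},
])

```text
clock: 16.7
eef_pos: [0.6346, -0.0343, 0.2405]
tcp_rot: [0.811, 0.585, -0.002, -0.002]
contact_force: [-11.3, 5.1, 12.1]
width: 0.399
```

```bash
python3 -c "from h import *;st()"
```

```text
t 16.7 tray mm [53.4 32.5] z 0.2405 f [np.float64(-12.4), np.float64(1.3), np.float64(12.1)]
```

Emit:
jog_arm([
  {"tx":0,"ty":0.01,"tz":0,"spin":0},
  {"tx":0,"ty":0.01,"tz":0,"spin":0},
])

```text
clock: 16.95
eef_pos: [0.6355, -0.0346, 0.2405]
tcp_rot: [0.811, 0.585, -0.002, -0.002]
contact_force: [-11.0, 4.5, 12.7]
width: 0.4
```

```bash
python3 -c "from h import *;st()"
```

```text
t 16.95 tray mm [54.4 32.5] z 0.2405 f [np.float64(-11.9), np.float64(0.8), np.float64(12.7)]
```

Emit:
jog_arm([
  {"tx":0,"ty":0.01,"tz":0,"spin":0},
  {"tx":0,"ty":0.01,"tz":0,"spin":0},
])

```text
clock: 17.2
eef_pos: [0.6364, -0.0349, 0.2405]
tcp_rot: [0.811, 0.585, -0.002, -0.002]
contact_force: [-11.3, 5.3, 11.5]
width: 0.4
```

```bash
python3 -c "from h import *;st()"
```

```text
t 17.2 tray mm [55.4 32.5] z 0.2405 f [np.float64(-12.4), np.float64(1.4), np.float64(11.5)]
```

Emit:
jog_arm([
  {"tx":0,"ty":0.01,"tz":0,"spin":0},
  {"tx":0,"ty":0.01,"tz":0,"spin":0},
])

```text
clock: 17.45
eef_pos: [0.6374, -0.0353, 0.2405]
tcp_rot: [0.811, 0.585, -0.002, -0.002]
contact_force: [-11.2, 5.0, 11.9]
width: 0.403
```

```bash
python3 -c "from h import *;st()"
```

```text
t 17.45 tray mm [56.4 32.5] z 0.2405 f [np.float64(-12.2), np.float64(1.2), np.float64(11.9)]
```

Emit:
jog_arm([
  {"tx":0,"ty":0.01,"tz":0,"spin":0},
  {"tx":0,"ty":0,"tz":0,"spin":0},
])

```text
clock: 17.7
eef_pos: [0.6379, -0.0354, 0.2405]
tcp_rot: [0.811, 0.585, -0.002, -0.002]
contact_force: [-9.7, 4.8, 11.8]
width: 0.402
```

```bash
python3 -c "from h import *;st()"
```

```text
t 17.7 tray mm [56.9 32.5] z 0.2405 f [np.float64(-10.7), np.float64(1.5), np.float64(11.8)]
```

Emit:
jog_arm([
  {"tx":0,"ty":0.01,"tz":0,"spin":0},
  {"tx":0,"ty":0.01,"tz":0,"spin":0},
])

```text
clock: 17.95
eef_pos: [0.6386, -0.0356, 0.2405]
tcp_rot: [0.811, 0.585, -0.002, -0.003]
contact_force: [-12.2, 5.3, 14.7]
width: 0.401
```

```bash
python3 -c "from h import *;st()"
```

```text
t 17.95 tray mm [57.7 32.5] z 0.2405 f [np.float64(-13.2), np.float64(1.1), np.float64(14.7)]
```

Emit:
jog_arm([
  {"tx":0,"ty":0.01,"tz":0,"spin":0},
  {"tx":0,"ty":0,"tz":0,"spin":0},
])

```text
clock: 18.2
eef_pos: [0.6389, -0.0357, 0.2405]
tcp_rot: [0.811, 0.585, -0.003, -0.003]
contact_force: [-13.4, 5.5, 15.5]
width: 0.4
```

```bash
python3 -c "from h import *;st()"
```

```text
t 18.2 tray mm [57.9 32.6] z 0.2405 f [np.float64(-14.4), np.float64(1.0), np.float64(15.5)]
```

Emit:
jog_arm([
  {"tx":0,"ty":0.01,"tz":0,"spin":0},
  {"tx":0,"ty":0.01,"tz":-0.01,"spin":0},
  {"tx":0,"ty":0,"tz":0,"spin":0},
])

```text
clock: 18.58
eef_pos: [0.6394, -0.0359, 0.2406]
tcp_rot: [0.811, 0.585, -0.003, -0.003]
contact_force: [-12.7, 6.1, 12.6]
width: 0.4
```

```bash
python3 -c "from h import *;st()"
```

```text
t 18.575 tray mm [58.6 32.5] z 0.2406 f [np.float64(-14.0), np.float64(1.8), np.float64(12.6)]
```

Emit:
jog_arm([
  {"tx":0,"ty":0.01,"tz":0,"spin":0},
  {"tx":0,"ty":0,"tz":0,"spin":0},
])

```text
clock: 18.82
eef_pos: [0.6397, -0.036, 0.2406]
tcp_rot: [0.811, 0.585, -0.003, -0.004]
contact_force: [-14.4, 5.9, 14.7]
width: 0.4
```

```bash
python3 -c "from h import *;st()"
```

```text
t 18.825 tray mm [58.9 32.5] z 0.2406 f [np.float64(-15.5), np.float64(1.0), np.float64(14.7)]
```

Emit:
jog_arm([
  {"tx":0,"ty":0.01,"tz":0,"spin":0},
  {"tx":0,"ty":0.01,"tz":-0.005,"spin":0},
  {"tx":0,"ty":0.01,"tz":0,"spin":0},
  {"tx":0,"ty":0,"tz":0,"spin":0},
])

```text
clock: 19.32
eef_pos: [0.6406, -0.0363, 0.2407]
tcp_rot: [0.811, 0.585, -0.004, -0.004]
contact_force: [-16.9, 7.7, 15.4]
width: 0.399
```

```bash
python3 -c "from h import *;st()"
```

```text
t 19.325 tray mm [59.7 32.6] z 0.2407 f [np.float64(-18.4), np.float64(2.0), np.float64(15.4)]
```

Emit:
jog_arm([
  {"tx":0,"ty":0.01,"tz":0,"spin":0},
  {"tx":0,"ty":0,"tz":0,"spin":0},
])

```text
clock: 19.58
eef_pos: [0.6408, -0.0363, 0.2407]
tcp_rot: [0.811, 0.585, -0.004, -0.005]
contact_force: [-17.5, 7.1, 16.0]
width: 0.4
```

```bash
python3 -c "from h import *;st()"
```

```text
t 19.575 tray mm [60.  32.6] z 0.2407 f [np.float64(-18.8), np.float64(1.2), np.float64(16.0)]
```

Emit:
jog_arm([
  {"tx":0,"ty":0.01,"tz":0,"spin":0},
  {"tx":0,"ty":0.01,"tz":0,"spin":0},
  {"tx":0,"ty":0,"tz":0,"spin":0},
])

```text
clock: 19.95
eef_pos: [0.6414, -0.0365, 0.2407]
tcp_rot: [0.811, 0.585, -0.005, -0.005]
contact_force: [-18.9, 7.6, 18.9]
width: 0.401
```

```bash
python3 -c "from h import *;st()"
```

```text
t 19.95 tray mm [60.6 32.6] z 0.2407 f [np.float64(-20.3), np.float64(1.3), np.float64(18.9)]
```

Emit:
jog_arm([
  {"tx":0,"ty":0,"tz":0,"spin":0},
  {"tx":0,"ty":0,"tz":0,"spin":0},
])

```text
clock: 20.2
eef_pos: [0.6414, -0.0365, 0.2407]
tcp_rot: [0.811, 0.585, -0.005, -0.005]
contact_force: [-20.0, 8.6, 19.0]
width: 0.398
```

```bash
python3 -c "from h import *;st()"
```

```text
t 20.2 tray mm [60.6 32.6] z 0.2407 f [np.float64(-21.7), np.float64(1.8), np.float64(19.0)]
```

Emit:
jog_arm([
  {"tx":0,"ty":0.01,"tz":0,"spin":0},
  {"tx":0,"ty":0,"tz":0,"spin":0},
  {"tx":0,"ty":0,"tz":0,"spin":0},
])

```text
clock: 20.58
eef_pos: [0.6417, -0.0366, 0.2407]
tcp_rot: [0.811, 0.585, -0.005, -0.005]
contact_force: [-21.4, 8.8, 20.2]
width: 0.404
```

```bash
python3 -c "from h import *;st()"
```

```text
t 20.575 tray mm [60.9 32.6] z 0.2407 f [np.float64(-23.1), np.float64(1.6), np.float64(20.2)]
```

Wrist force is about 22.5 N. Less roughly 5 N of drag, the socket bears at about 17 N. Releasing.

Emit:
jog_arm([
  {"tx":0,"ty":0,"tz":0,"spin":0},
  {"tx":0,"ty":-0.08,"tz":-0.02,"spin":0},
  {"tx":0,"ty":0,"tz":0,"spin":0},
  {"tx":0,"ty":0,"tz":0,"spin":0},
], fingers=0.65)

```text
clock: 21.08
eef_pos: [0.6425, -0.0371, 0.2423]
tcp_rot: [0.811, 0.585, 0.0, 0.0]
contact_force: [-0.6, -1.0, -0.5]
width: 0.646
```

Emit:
jog_arm([
  {"tx":0,"ty":0,"tz":-0.3,"spin":0},
  {"tx":0,"ty":0,"tz":-0.6,"spin":0},
  {"tx":0,"ty":0,"tz":-0.8,"spin":0},
  {"tx":0,"ty":0,"tz":-0.8,"spin":0},
  {"tx":-0.8,"ty":-0.5,"tz":-0.4,"spin":0},
  {"tx":-0.8,"ty":-0.5,"tz":0,"spin":0},
  {"tx":0,"ty":0,"tz":0,"spin":0},
  {"tx":0,"ty":0,"tz":0,"spin":0},
])

```text
clock: 22.08
eef_pos: [0.5699, -0.0972, 0.3882]
tcp_rot: [0.811, 0.585, 0.001, 0.001]
contact_force: [0.2, 0.7, 0.6]
width: 0.65
```

Run:
```python
from h import *
st();im=get_image("wrist");save(im,"w6.png");print(read_state()["clock"])
```

```text
t 22.075 tray mm [ 12.  -47.7] z 0.3882 f [np.float64(0.0), np.float64(0.7), np.float64(0.6)]
22.125
```

View pics/w6.png

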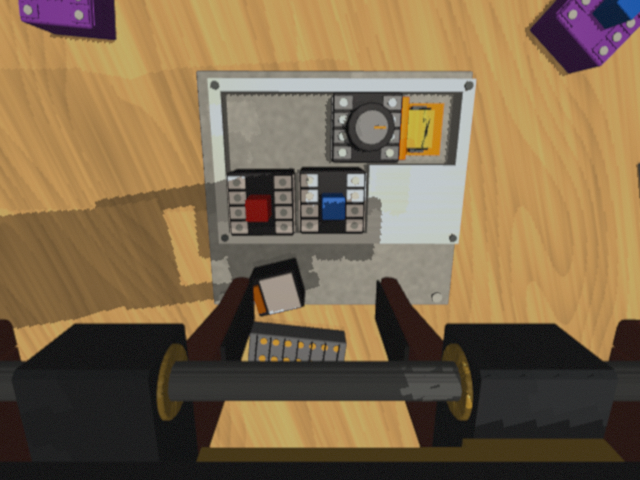

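The picture shows red (257,205) in the near-other place, blue (333,205) in the far-other place and the timer (372,127) against the pushed-in socket (405,128). The overload relay and the terminal strip look unmoved. The arm is clear, so I hand the job in.

```bash
python3 -c "from h import *;print(sign_off())"
```

```text
the job is handed in; nothing more can be done
None
```

The job is done and handed in at about 22 s on the robot's clock, with the modules moved in the order asked. The red contactor went back into the empty place, the blue one sideways into the place it freed, and the timer forward into the socket.

- **Socket:** the timer met the socket's face at about tray x = 75 mm. The face moved in about 10–11 mm at a steady force, then the force rose as expected for fully in.
- **Press force:** the wrist read about 22.5 N at the end of the press (last reading 23.1 N). I took off roughly 5 N for drag on the floor, so the socket bears at about 17 N. That drag is an estimate from readings of about 3.5–5.5 N while sliding, so the 17 N is good to about 2 N. No wrist reading along the lane passed 24 N.
- **Last checks:** the final picture shows all three modules in their places. The overload relay and terminal strip look unmoved. The other bystanders were out of that picture; the arm never went near them. The gripper is open and clear, with no contact force left.
- **Possible lift of red:** while red was sliding, the gripper carried up to about 5 N of its weight after I raised the tool 1.5 mm. It may have come up by some tenths of a millimetre for a moment. I lowered it before letting go and slid the other two pressed down.

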